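# Clamp the glued gift box

### The job

A freshly glued gift box lies closed on the plywood fixture with the steel post in front of the robot (not the white-fenced jig far to the left). With a fingertip or the outside of the closed fingers, push the clamp's strap round over the box until it stops, and only then push the raised cam lever down as far as it goes, so that the rubber foot presses on the box. Do not take the strap, the lever or anything else between the fingers, leave the box lying in its place, do not disturb the things standing round the fixture, and finish with the hand clear.

Things in the scene. Friction and masses are not known exactly. Their poses are not given: they have to be found in the camera images.
- fixture: Fixed gluing fixture: plywood board 180 (x) x 250 (y) x 12 mm high with a 26 mm steel post. Origin on the post's axis at table height; z up; board spans x -90 to 90, y -55 to 195 mm. The gift box lies in a nest of four low aluminium rails (tops 24 mm above the table) centred at (0, 115) mm. In this frame the closed strap points along +y and the closed lever along -y.
- strap (a joint): Turn of the clamp strap about the post's vertical axis, rad. 0 = over the box, at its end stop; positive = swung open counterclockwise seen from above (at 1.57 it points along the fixture's -x). End stops 0 and 2.0. Friction about 0.25 N m (3 N at 90 mm); it stays where left. The lever turns with the strap, always leaning straight away from the foot end.
- bar: The strap itself: flat steel bar 26 mm wide, its sides 92 to 112 mm above the table, reaching 138 mm out from the post's axis and 25 mm behind it. Origin on the post's axis at table height; y axis out along the strap to the foot end.
- strap_side (a point): Point on the flat side of the strap to push on to swing it over the box (its trailing side): 90 mm out from the post's axis, 102 mm above the table. Its y axis points out along the strap; push along its +x. Fingertips 80 to 105 mm above the table touch the strap and pass over the box, whose top is at 75 mm.
- lever (a joint): Turn of the cam lever about a level axis across the strap, 130 mm above the table on the post's axis, rad. 0 = raised, 60 degrees above level, leaning away from the foot end of the strap; 0.95 = fully down, nearly level (5 degrees up). Friction about 0.2 N m (2.5 N at 85 mm); it stays where left. As it goes down it draws the strap down by up to 7.5 mm.
- lever_pad (a point): Point on the upper face of the lever's black handle, 85 mm from the lever's pivot along the lever. The handle is 26 mm wide, 12 mm thick, from 52 to 110 mm from the pivot, its upper face 10 mm above the line through the pivot. Site axes: those of the strap at lever 0 (y out to the foot end, z up), turning with the lever about x by joint lever.
- handle_in (a point): Point inside the lever's handle, 68 mm from the pivot, mid-thickness.
- handle_out (a point): Point inside the lever's handle, 94 mm from the pivot, mid-thickness.
- foot: Sprung rubber foot, 24 mm across, under the strap 115 mm from the post's axis; 3 to 4 mm above the box while the lever is up, presses it with about 10 N when the lever is down. Its origin is on the post's axis at table height, not in the rubber.
- gift_box: Closed plain red card box, loose, lying on its broad side in the nest: 121 (fixture x) x 104 (fixture y) x 63 mm high, underside 12 mm above the table. Origin at the middle of the end face towards the fixture's -x, half way up.
- weight: Loose brass weight, 40 mm across, 44 mm high, beside the fixture; origin under its centre.
- round_tin: Loose round tin, 61 mm across, 28 mm high; origin under its centre.
- tape: Loose roll of clear tape lying flat, 71 mm across, 19 mm high; origin under its centre.
- pen: Loose marker pen, lying, 135 mm long, 17 mm thick; origin under its centre, its length along its y.

How it is judged:
By the outcome, as a careful person would: the job done as asked, in the order asked, and still so for the second after the job is handed in, with the robot touching nothing.
It also fails if it takes over 51 s, if anything falls off the work surface, if the arm or the gripper's body presses on something with over 40 N, if the wrist force passes 120 N, or if a joint passes its speed limit or range.

### The arm

A 7-joint arm with a two-finger parallel gripper is mounted at the origin on the work surface; the furniture and walls round the work are solid. World frame = base frame: x ahead of the robot, y to its left, z up, the work surface at z = 0. Lengths are in m, angles in rad, forces in N, time in s.
With the tool pointing down it reaches from about 0.425 to 0.825 m from the base axis. Payload 3.6 kg.
Tool frame: the origin (TCP) lies midway between the tips of the shut fingers; the grasp point (between the pads) lies 19 mm behind it (manip.pinch_z is the distance from the TCP to the grasp point, in m); z points along the fingers, y is the line along which they close (so a half turn about z gives the same grasp; the last joint's range is limited). The gripper opens to 85 mm and grips with 20 to 120 N. Pads are 22 mm wide; open, the fingers measure 114 mm over their backs; the gripper's body (76 mm by 85 mm) begins 54 mm behind the grasp point. The pads swing forward as they close: fully open they stand 13 mm farther back than shut.
Start: joints at [1.294, 0.615, -0.013, 1.423, 0.008, 1.103, -0.04], TCP at [0.161, -0.63, 0.231] pointing down, gripper open.
Joint ranges: [-3.12, 3.12], [-0.3, 2.06], [-1.34, 1.32], [0.26, 2.42], [-1.36, 4.5], [0.01, 1.98], [-2.84, 2.84]. Speed limits (rad/s): [2.79, 2.79, 3.14, 3.14, 3.14, 3.14, 3.14].

### API

Orientations are given as a rotation vector (axis times angle).
In Python, from cell import manip gives the robot as it stands.
- The arm moves only by the tool jog_arm, never from a script. Its argument "plan" is a list of rows, each an object with "fingers": the closure, from -1 (fully open) to 1 (shut), so that 0 is half open; "translation": the shift along the tool's x, y, z in m, a list of three; "spin": the turn about the tool's z in units of 8 degrees (1.0 is 8 degrees). A call has exactly 8 rows; each row is the pose to reach, as a shift and turn from the pose commanded when the call began, along the tool's axes at that moment; what a row does not reach only later rows make up. A row lasts 1/10 s, in which the tool goes at most 50 mm and 8.59 degrees, less where a joint would pass 70% of its speed; a pose out of reach is approached as far as the arm can. A call with a gripper value outside its range is refused whole. The fingers move at their own pace and stop on an object; "grip_force" is the grip in N (left out, the last holds). Time passes only in rows, so rows that repeat a pose let the fingers close, or fill a call up. It gives the time, the measured TCP pose, the force, the opening and the grip force at its end, in the units of the state.
- manip.sense(): the state, without advancing time (a new reading comes with each control period).
- manip.grab_frame(name): name is "side" or "top" or "wrist"; returns the picture (420x560x3 uint8, red, green, blue); there is no depth.
- manip.camera_model(name): a dict with "vfov" (degrees; the focal length in pixels is half the picture's height over the tangent of half this angle, whatever the lens; pixels are square), "cx", "cy" (the principal point, pixels), "dist" ([k1, k2, p1, p2, k3] as OpenCV has them; the pictures are not rectified), "position" and "orientation" of the camera in the world. Camera axes: x right, y down, z forward; pixel columns grow to the right and rows downward; lengths in m; the calibration is good to about 2 mm. A picture is of the moment at which its call begins: read the wrist's pose just before it. camera_model takes no time and is no camera call; for the wrist camera it gives the pose at the moment of the call.
- manip.sign_off(): hands the job in; it is judged then, once.
The state is a dict: "time_s": time; "qpos": joint angles; "joint_velocities": joint speeds; "tau": joint torques, N m; "position": TCP position; "tcp_rot": TCP orientation; "force": force on the tool from outside, world axes, zero at the start; "wrist_torque": the same for the moment, N m; "gripper_width": finger opening in m; "grasp_force": force on a finger pad.
Only numpy, scipy, OpenCV 4.12 (cv2) and the standard library are available. Lean on these libraries where they do the work, as an engineer would, in place of code of your own. Each camera call takes 0.05 s, during which the arm holds its last target. There are 200 camera calls.

## Working session

There is one attempt and no reset: what is moved stays moved. The work goes in short steps, Python scripts to look and compute and a tool call to move; the robot and the scene stay as the last step left them, time stands still between calls to the robot, and variables do not carry over. Pictures are saved under pics/ and viewed, at most 10 in all, crops included, and the job is handed in when it is done.

Besides the shell and the picture viewer there is one more tool, called after "Emit:" as name([rows], argument=value, ...), one row to a line, values as JSON. jog_arm: Moves the arm, as the interface text tells. Its arguments: {"type":"object","properties":{"plan":{"type":"array","items":{"type":"object","properties":{"fingers":{"type":"number"},"translation":{"type":"array","items":{"type":"number"}},"spin":{"type":"number"}}}},"grip_force":{"type":"number"}},"required":["plan"]}

```bash
mkdir -p pics; python3 - <<'E'
from cell import manip
import cv2,json
s=manip.sense(); print(s['time_s'],s['position'],s['tcp_rot'],s['force'],s['gripper_width'])
for n in ("side","top"):
    cv2.imwrite(f"pics/{n}0.png",manip.grab_frame(n)[:,:,::-1]); print(n,manip.camera_model(n))
E
ls
```

```text
0.0 [ 0.16051372 -0.62909767  0.23014214] [-3.11462897e+00 -3.91170359e-01  5.54890116e-04] [-0.32614469 -0.19040834  0.30672324] 0.08532283137694315
side {'vfov': 42.412876969764994, 'cx': 285.95212806356795, 'cy': 213.0598840719407, 'dist': array([-0.21273867,  0.        ,  0.        ,  0.        ,  0.        ]), 'position': array([ 0.37074168, -0.85589215,  0.83072355]), 'orientation': array([-2.21750348,  0.21966731, -0.07828134])}
top {'vfov': 51.259219928774925, 'cx': 274.8489897757219, 'cy': 210.5054508936262, 'dist': array([-0.07136211,  0.        ,  0.        ,  0.        ,  0.        ]), 'position': array([0.35240987, 0.01620422, 1.10136351]), 'orientation': array([-2.10306353,  2.14604741, -0.16843783])}
pics
```

View pics/top0.png

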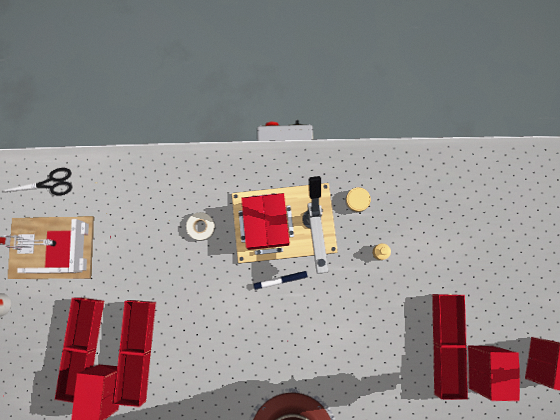

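View pics/side0.png

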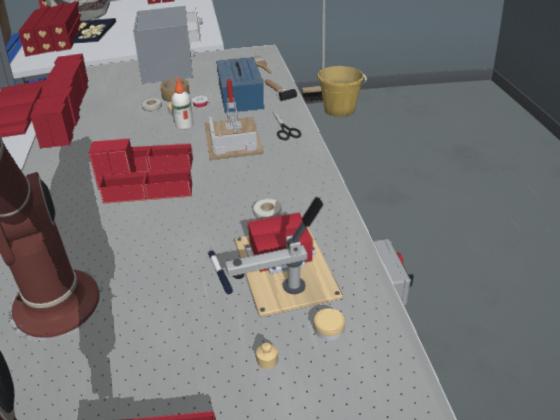

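The top view shows the board with corners at about (234,193), (328,184), (337,254) and (239,263). The post is at about (313,215), with the strap pointing down to (321,270), which is the robot side, and the lever up to (315,180). The tin is at (358,199), the weight at (382,252), the tape at (200,227) and the pen at (280,280). The side view agrees.

```bash
cat > h.py <<'E'
import numpy as np,cv2
from scipy.spatial.transform import Rotation as R
from cell import manip
def ray(n,px,m=None):
    m=m or manip.camera_model(n); f=210/np.tan(np.radians(m['vfov']/2))
    K=np.array([[f,0,m['cx']],[0,f,m['cy']],[0,0,1]])
    u=cv2.undistortPoints(np.array(px,float).reshape(-1,1,2),K,m['dist']).reshape(-1,2)
    return m['position'],R.from_rotvec(m['orientation']).apply(np.c_[u,np.ones(len(u))])
def at(n,px,z):
    o,d=ray(n,px); return o+d*((np.array(z)-o[2])/d[:,2])[:,None]
def proj(n,P):
    m=manip.camera_model(n); f=210/np.tan(np.radians(m['vfov']/2))
    K=np.array([[f,0,m['cx']],[0,f,m['cy']],[0,0,1]])
    r=R.from_rotvec(m['orientation']).inv(); 
    return cv2.projectPoints(r.apply(np.array(P,float)-m['position']),np.zeros(3),np.zeros(3),K,m['dist'])[0].reshape(-1,2)
E
python3 - <<'E'
import cv2
a=cv2.imread('pics/top0.png')[165:305,180:400]
cv2.imwrite('pics/c0.png',cv2.resize(a,None,fx=3.6,fy=3.6,interpolation=cv2.INTER_CUBIC))
E
```

```text
(no output)
```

View pics/c0.png

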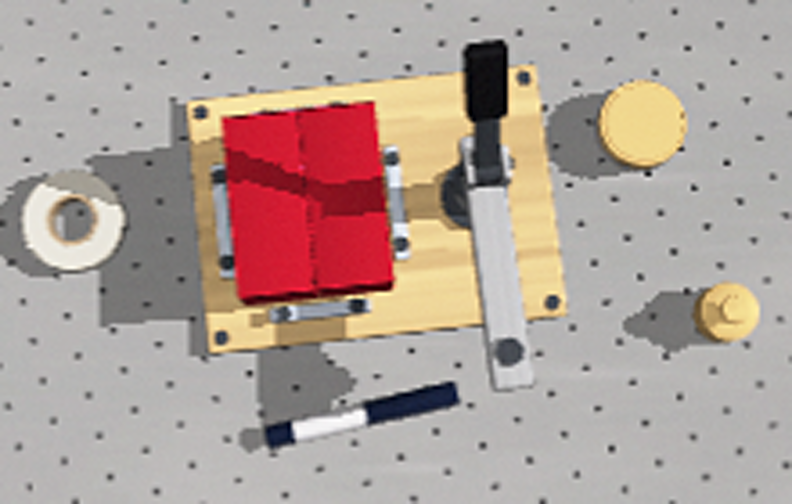

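The enlarged crop shows the board corners at (189,101), (536,66), (567,315) and (209,353). The strap's end is centred at (514,387) and the lever end at (486,45). The tin is at (643,123), the weight at (730,310), and the pen runs from (268,436) to (457,392).

```bash
cat > fit.py <<'E'
from h import *
c=lambda p:np.array(p,float)/3.6+[180-.36,165-.36]
B=at('top',c([(189,101),(536,66),(567,315),(209,353)]),.012)
L=np.array([(.09,.195),(.09,-.055),(-.09,-.055),(-.09,.195)])
A,Bm=L-L.mean(0),B[:,:2]-B[:,:2].mean(0)
yaw=np.arctan2((A[:,0]*Bm[:,1]-A[:,1]*Bm[:,0]).sum(),(A*Bm).sum())
Rz=np.array([[np.cos(yaw),-np.sin(yaw)],[np.sin(yaw),np.cos(yaw)]])
o=B[:,:2].mean(0)-Rz@L.mean(0)
E
python3 - <<'E'
from fit import *
print('origin',o,'yaw deg',np.degrees(yaw),'res',(B[:,:2]-(L@Rz.T+o)).round(4).tolist())
S=at('top',c([(470,190),(495,388),(507,185),(533,383),(514,387)]),.112)[:,:2]; print('strap',S.round(4).tolist())
d=S[4]-o; a=np.arctan2(d[1],d[0])-yaw-np.pi/2; print('tip dist',np.hypot(*d),'strap',a%(2*np.pi))
for i,j in((0,1),(2,3)):
    e=S[j]-S[i]; print('edge ang',(np.arctan2(e[1],e[0])-yaw-np.pi/2)%(2*np.pi))
for n,p,z in(('tin',(643,123),.028),('weight',(730,310),.044),('tape',(73,222),.019),('pen',(268,436),.01),('pen',(457,392),.01)):print(n,at('top',c([p]),z)[0].round(3))
th=1.57
R3=lambda a:Rz@np.array([np.cos(a+np.pi/2),np.sin(a+np.pi/2)])
print('final lever dir',-R3(0),'box centre',o+R3(0)*.115, 'x_f',Rz[:,0])
s=manip.sense();print(R.from_rotvec(s['tcp_rot']).as_matrix().round(3).tolist())
# side check: project strap tip, fixture corners
print(proj('side',[[*S[4],.112],[*o,.13],*[[*b[:2],.012] for b in B]]).round(0).tolist())
E
```

```text
origin [ 0.51788971 -0.0617293 ] yaw deg 4.657971414950646 res [[-0.0008, -0.0017], [-0.0012, 0.001], [0.0015, 0.0012], [0.0006, -0.0005]]
strap [[0.5072, -0.0516], [0.3822, -0.0632], [0.5099, -0.0753], [0.3848, -0.087], [0.3825, -0.0751]]
tip dist 0.13600501909718615 strap 1.58778837015924
edge ang 1.5819058554248553
edge ang 1.5830378406187524
tin [ 0.565 -0.179  0.028]
weight [ 0.433 -0.228  0.044]
tape [0.505 0.219 0.019]
pen [0.356 0.085 0.01 ]
pen [ 0.383 -0.045  0.01 ]
final lever dir [ 0.08120742 -0.99669722] box centre [0.50855086 0.05289088] x_f [0.99669722 0.08120742]
[[0.969, 0.247, -0.001], [0.247, -0.969, 0.002], [-0.0, -0.002, -1.0]]
[[225.0, 265.0], [292.0, 244.0], [306.0, 224.0], [341.0, 295.0], [258.0, 314.0], [234.0, 238.0]]
```

Emit:
jog_arm([
  {"fingers": 1, "translation": [0.01, -0.01, -0.015], "spin": 0.2},
  {"fingers": 1, "translation": [0.035, -0.035, -0.03], "spin": 0.4},
  {"fingers": 1, "translation": [0.065, -0.068, -0.03], "spin": 0.6},
  {"fingers": 1, "translation": [0.095, -0.1, -0.03], "spin": 0.8},
  {"fingers": 1, "translation": [0.125, -0.135, -0.03], "spin": 1.0},
  {"fingers": 1, "translation": [0.155, -0.17, -0.03], "spin": 1.2},
  {"fingers": 1, "translation": [0.18, -0.2, -0.03], "spin": 1.2},
  {"fingers": 1, "translation": [0.2, -0.215, -0.03], "spin": 1.2},
])

```text
time_s: 0.9
position: [0.3021, -0.3682, 0.2611]
tcp_rot: [-3.136, -0.134, 0.001]
force: [0.2, 0.3, -0.0]
gripper_width: -0.0001
grasp_force: 0.0
```

```bash
cat > go.py <<'E'
from fit import *
def R3(a): return Rz@np.array([-np.sin(a),np.cos(a)])
def P(s,r,off,z): return np.r_[o+r*R3(s)+off*R3(s+np.pi/2),z]
def Lv(h,z,x=0): return np.r_[o-h*R3(0)+x*Rz[:,0],z]
def show(*T):
    s=manip.sense(); M=R.from_rotvec(s['tcp_rot']); m=M.as_matrix()
    print('t',s['time_s'],'pos',s['position'].round(4),'f',s['force'].round(1),'w',round(s['gripper_width'],4),'yaw',np.degrees(np.arctan2(m[1,0],m[0,0])).round(1))
    for t in T: print(np.array(t).round(3),'->',M.inv().apply(t-s['position']).round(4))
E
python3 - <<'E'
from go import *
show(P(1.585,.085,.045,.25),P(1.585,.085,.045,.093))
E
```

```text
t 0.9 pos [ 0.3021 -0.3682  0.2611] f [ 0.2  0.3 -0. ] w -0.0001 yaw 4.9
[ 0.438 -0.115  0.25 ] -> [ 0.1567 -0.2411  0.0116]
[ 0.438 -0.115  0.093] -> [ 0.1567 -0.2407  0.1686]
```

Emit:
jog_arm([
  {"fingers": 1, "translation": [0.015, -0.02, 0.0]},
  {"fingers": 1, "translation": [0.035, -0.055, 0.0]},
  {"fingers": 1, "translation": [0.06, -0.09, 0.0]},
  {"fingers": 1, "translation": [0.085, -0.13, 0.0]},
  {"fingers": 1, "translation": [0.11, -0.17, 0.005]},
  {"fingers": 1, "translation": [0.135, -0.205, 0.01]},
  {"fingers": 1, "translation": [0.15, -0.23, 0.03]},
  {"fingers": 1, "translation": [0.157, -0.24, 0.06]},
])

```text
schema error: expected keys fingers, translation, spin
```

```bash
python3 - <<'E'
from go import *
show(P(1.585,.085,.045,.093))
cv2.imwrite('pics/s1.png',manip.grab_frame('side')[120:400,150:450,::-1].repeat(2,0).repeat(2,1))
E
```

```text
t 0.9 pos [ 0.3021 -0.3682  0.2611] f [ 0.2  0.3 -0. ] w -0.0001 yaw 4.9
[ 0.438 -0.115  0.093] -> [ 0.1567 -0.2407  0.1686]
```

View pics/s1.png

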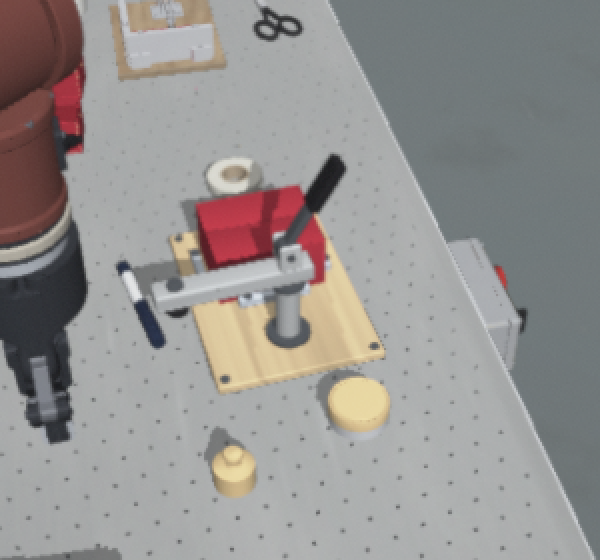

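The move was refused because the rows left out "spin". The picture shows the closed hand at left, about (55,420), clear of everything. The strap runs from (300,262) to (160,295) with the lever up. I'll send the move again with spin included.

Emit:
jog_arm([
  {"fingers": 1, "translation": [0.015, -0.02, 0.0], "spin": 0},
  {"fingers": 1, "translation": [0.035, -0.055, 0.0], "spin": 0},
  {"fingers": 1, "translation": [0.06, -0.09, 0.0], "spin": 0},
  {"fingers": 1, "translation": [0.085, -0.13, 0.0], "spin": 0},
  {"fingers": 1, "translation": [0.11, -0.17, 0.005], "spin": 0},
  {"fingers": 1, "translation": [0.135, -0.205, 0.01], "spin": 0},
  {"fingers": 1, "translation": [0.15, -0.23, 0.03], "spin": 0},
  {"fingers": 1, "translation": [0.157, -0.24, 0.06], "spin": 0},
])

```text
time_s: 1.75
position: [0.4408, -0.1167, 0.2019]
tcp_rot: [-3.138, -0.138, -0.008]
force: [-0.3, -0.1, -0.6]
gripper_width: -0.0
grasp_force: 0.0
```

```bash
python3 - <<'E'
from go import *
show(P(1.585,.085,.045,.093))
E
```

```text
t 1.75 pos [ 0.4408 -0.1167  0.2019] f [-0.3 -0.1 -0.6] w -0.0 yaw 5.0
[ 0.438 -0.115  0.093] -> [-0.0036 -0.0023  0.1089]
```

Emit:
jog_arm([
  {"fingers": 1, "translation": [-0.003, 0, 0.02], "spin": 0},
  {"fingers": 1, "translation": [-0.003, 0, 0.045], "spin": 0},
  {"fingers": 1, "translation": [-0.003, 0, 0.07], "spin": 0},
  {"fingers": 1, "translation": [-0.003, 0, 0.095], "spin": 0},
  {"fingers": 1, "translation": [-0.003, 0, 0.108], "spin": 0},
  {"fingers": 1, "translation": [-0.003, 0, 0.109], "spin": 0},
  {"fingers": 1, "translation": [-0.003, 0, 0.109], "spin": 0},
  {"fingers": 1, "translation": [-0.003, 0, 0.109], "spin": 0},
])

```text
time_s: 2.55
position: [0.4357, -0.1204, 0.093]
tcp_rot: [3.139, 0.129, 0.003]
force: [0.1, -0.1, 0.3]
gripper_width: -0.0
grasp_force: 0.0
```

```bash
python3 - <<'E'
from go import *
show(*[P(s,.085,.028,.093) for s in (1.585,1.45,1.3,1.15,1.,.85,.7,.55,.4,.3,.2,.1,.05,0,-.03)])
cv2.imwrite('pics/s2.png',manip.grab_frame('side')[120:400,150:450,::-1].repeat(2,0).repeat(2,1))
E
```

```text
t 2.55 pos [ 0.4357 -0.1204  0.093 ] f [ 0.1 -0.1  0.3] w -0.0 yaw 4.7
[ 0.436 -0.098  0.093] -> [ 0.0021 -0.0226  0.    ]
[ 0.432 -0.086  0.093] -> [-0.0011 -0.0343  0.    ]
[ 0.429 -0.073  0.093] -> [-0.0027 -0.0476  0.    ]
[ 0.428 -0.06   0.093] -> [-0.0023 -0.061   0.    ]
[ 0.43  -0.046  0.093] -> [ 0.0001 -0.0742  0.    ]
[ 0.433 -0.033  0.093] -> [ 0.0044 -0.0869  0.    ]
[ 0.438 -0.021  0.093] -> [ 0.0106 -0.0988  0.    ]
[ 0.445 -0.01   0.093] -> [ 0.0184 -0.1096  0.    ]
[0.454 0.001 0.093] -> [ 0.0279 -0.1192  0.    ]
[0.46  0.007 0.093] -> [ 0.0349 -0.1247  0.    ]
[0.467 0.012 0.093] -> [ 4.240e-02 -1.295e-01  1.000e-04]
[0.475 0.017 0.093] -> [ 5.040e-02 -1.336e-01  1.000e-04]
[0.479 0.019 0.093] -> [ 5.460e-02 -1.353e-01  1.000e-04]
[0.483 0.021 0.093] -> [ 5.880e-02 -1.368e-01  1.000e-04]
[0.486 0.022 0.093] -> [ 6.130e-02 -1.376e-01  1.000e-04]
```

View pics/s2.png

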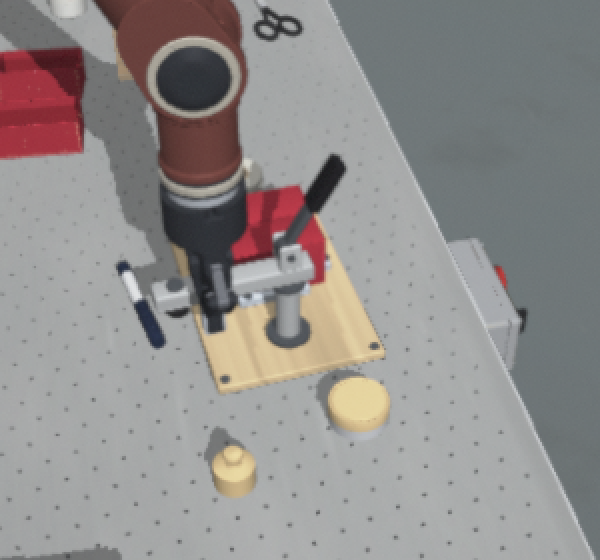

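The fingertips, at about (215,325), stand beside the strap on its trailing side at the right height. I'll start pushing along the arc.

Emit:
jog_arm([
  {"fingers": 1, "translation": [0.002, -0.012, 0], "spin": 0},
  {"fingers": 1, "translation": [0.002, -0.022, 0], "spin": 0},
  {"fingers": 1, "translation": [-0.001, -0.034, 0], "spin": 0},
  {"fingers": 1, "translation": [-0.003, -0.047, 0], "spin": 0},
  {"fingers": 1, "translation": [-0.002, -0.061, 0], "spin": 0},
  {"fingers": 1, "translation": [0.0, -0.074, 0], "spin": 0},
  {"fingers": 1, "translation": [0.004, -0.087, 0], "spin": 0},
  {"fingers": 1, "translation": [0.01, -0.099, 0], "spin": 0},
])

```text
time_s: 3.4
position: [0.4358, -0.0204, 0.0924]
tcp_rot: [3.138, 0.129, -0.003]
force: [-0.4, -3.3, 0.1]
gripper_width: 0.0002
grasp_force: 1.4
```

```bash
python3 - <<'E'
from go import *
show(*[P(s,.085,.028,.093) for s in (.7,.55,.4,.3,.2,.1,.05,0,-.03)])
E
```

```text
t 3.4 pos [ 0.4358 -0.0204  0.0924] f [-0.4 -3.3  0.1] w 0.0002 yaw 4.7
[ 0.438 -0.021  0.093] -> [ 0.0023  0.0009 -0.0006]
[ 0.445 -0.01   0.093] -> [ 0.0102 -0.01   -0.0006]
[0.454 0.001 0.093] -> [ 0.0196 -0.0195 -0.0006]
[0.46  0.007 0.093] -> [ 0.0266 -0.025  -0.0006]
[0.467 0.012 0.093] -> [ 0.0342 -0.0298 -0.0006]
[0.475 0.017 0.093] -> [ 0.0422 -0.0339 -0.0007]
[0.479 0.019 0.093] -> [ 0.0463 -0.0356 -0.0007]
[0.483 0.021 0.093] -> [ 0.0505 -0.0371 -0.0007]
[0.486 0.022 0.093] -> [ 0.0531 -0.0379 -0.0007]
```

Emit:
jog_arm([
  {"fingers": 1, "translation": [0.01, -0.01, 0], "spin": 0},
  {"fingers": 1, "translation": [0.02, -0.02, 0], "spin": 0},
  {"fingers": 1, "translation": [0.027, -0.025, 0], "spin": 0},
  {"fingers": 1, "translation": [0.034, -0.03, 0], "spin": 0},
  {"fingers": 1, "translation": [0.04, -0.034, 0], "spin": 0},
  {"fingers": 1, "translation": [0.045, -0.036, 0], "spin": 0},
  {"fingers": 1, "translation": [0.049, -0.038, 0], "spin": 0},
  {"fingers": 1, "translation": [0.051, -0.038, 0], "spin": 0},
])

```text
time_s: 4.2
position: [0.4845, 0.022, 0.0921]
tcp_rot: [-3.138, -0.13, 0.001]
force: [-3.4, -0.3, -0.3]
gripper_width: 0.0001
grasp_force: 1.4
```

Emit:
jog_arm([
  {"fingers": 1, "translation": [0.001, 0, 0], "spin": 0},
  {"fingers": 1, "translation": [0.002, 0, 0], "spin": 0},
  {"fingers": 1, "translation": [0.003, 0, 0], "spin": 0},
  {"fingers": 1, "translation": [0.004, 0, 0], "spin": 0},
  {"fingers": 1, "translation": [0.005, 0, 0], "spin": 0},
  {"fingers": 1, "translation": [0.005, 0, 0], "spin": 0},
  {"fingers": 1, "translation": [0.005, 0, 0], "spin": 0},
  {"fingers": 1, "translation": [0.005, 0, 0], "spin": 0},
])

```text
time_s: 5.0
position: [0.488, 0.0227, 0.0922]
tcp_rot: [-3.138, -0.131, 0.005]
force: [-5.4, 2.0, -0.3]
gripper_width: -0.0001
grasp_force: 2.6
```

```bash
python3 - <<'E'
from go import *
show(P(0,.085,.024,.093))
cv2.imwrite('pics/s3.png',cv2.resize(manip.grab_frame('top')[165:305,180:400,::-1],None,fx=3.6,fy=3.6,interpolation=cv2.INTER_CUBIC))
E
```

```text
t 5.0 pos [0.488  0.0227 0.0922] f [-5.4  2.  -0.3] w -0.0001 yaw 4.8
[0.487 0.021 0.093] -> [-0.0011  0.0015 -0.0008]
```

View pics/s3.png

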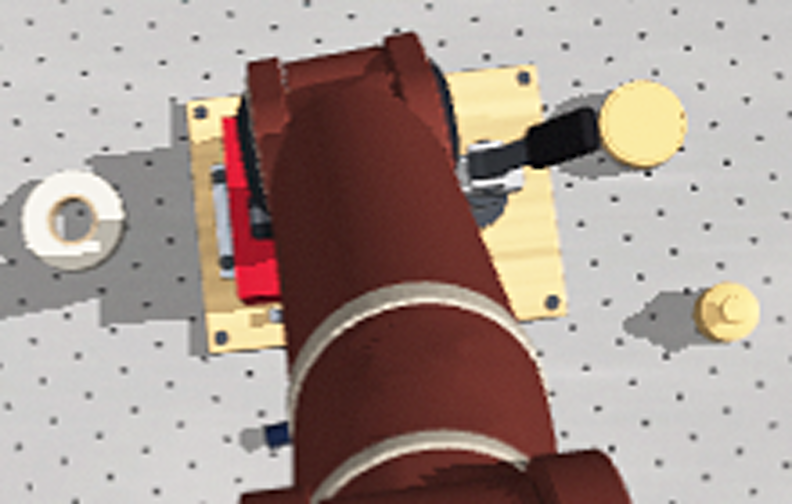

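The strap is round and the lever now points right and up, with its end at about (595,130). The force has started to rise, so I'll push a little further to confirm the stop.

Emit:
jog_arm([
  {"fingers": 1, "translation": [0.001, 0, 0], "spin": 0},
  {"fingers": 1, "translation": [0.002, 0, 0], "spin": 0},
  {"fingers": 1, "translation": [0.003, 0, 0], "spin": 0},
  {"fingers": 1, "translation": [0.004, 0, 0], "spin": 0},
  {"fingers": 1, "translation": [0.004, 0, 0], "spin": 0},
  {"fingers": 1, "translation": [0.004, 0, 0], "spin": 0},
  {"fingers": 1, "translation": [0.004, 0, 0], "spin": 0},
  {"fingers": 1, "translation": [0.004, 0, 0], "spin": 0},
])

```text
time_s: 5.85
position: [0.488, 0.0227, 0.0922]
tcp_rot: [-3.139, -0.131, 0.018]
force: [-11.4, 2.4, 7.9]
gripper_width: -0.0005
grasp_force: 5.8
```

```bash
python3 - <<'E'
from go import *
show(P(0,.085,.024,.093))
E
```

```text
t 5.85 pos [0.488  0.0227 0.0922] f [-11.4   2.4   7.9] w -0.0005 yaw 4.8
[0.487 0.021 0.093] -> [-0.0011  0.0015 -0.0008]
```

The TCP didn't move while the force went up to 11 N, so the strap is at its stop. I'll back off and rise.

Emit:
jog_arm([
  {"fingers": 1, "translation": [-0.01, 0, 0], "spin": 0},
  {"fingers": 1, "translation": [-0.025, 0, 0], "spin": 0},
  {"fingers": 1, "translation": [-0.035, 0, -0.01], "spin": 0},
  {"fingers": 1, "translation": [-0.035, 0, -0.045], "spin": 0},
  {"fingers": 1, "translation": [-0.035, 0, -0.085], "spin": 0},
  {"fingers": 1, "translation": [-0.035, 0, -0.125], "spin": 0},
  {"fingers": 1, "translation": [-0.035, 0, -0.16], "spin": 0},
  {"fingers": 1, "translation": [-0.035, 0, -0.165], "spin": 0},
])

```text
time_s: 6.65
position: [0.4627, 0.0192, 0.2632]
tcp_rot: [-3.139, -0.128, -0.023]
force: [0.3, -0.9, -1.0]
gripper_width: -0.0
grasp_force: 0.0
```

```bash
python3 - <<'E'
from go import *
show(Lv(-.015,.255),Lv(-.015,.209))
cv2.imwrite('pics/s4.png',manip.grab_frame('side')[120:400,150:450,::-1].repeat(2,0).repeat(2,1))
E
```

```text
t 6.65 pos [0.4627 0.0192 0.2632] f [ 0.3 -0.9 -1. ] w -0.0 yaw 4.7
[ 0.517 -0.047  0.255] -> [0.0482 0.0702 0.0089]
[ 0.517 -0.047  0.209] -> [0.0476 0.0702 0.0549]
```

View pics/s4.png

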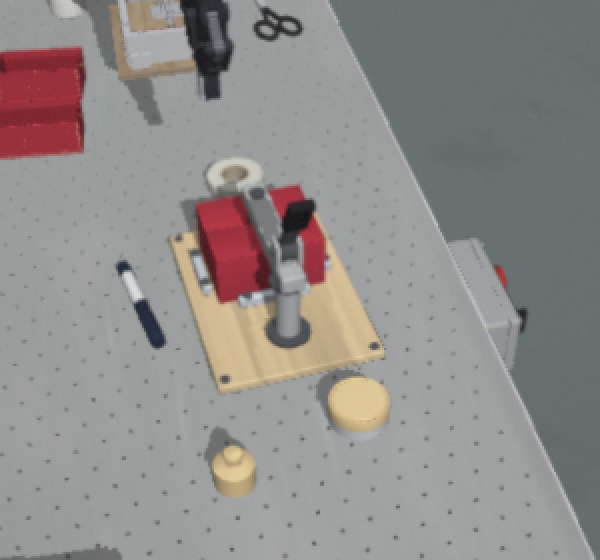

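The strap lies over the box from (285,270) to (255,190), with the lever standing up at (298,215) and the surrounding things undisturbed. Next the hand goes to the lever's upper face.

Emit:
jog_arm([
  {"fingers": 1, "translation": [0.01, 0.015, 0], "spin": 0},
  {"fingers": 1, "translation": [0.025, 0.035, 0], "spin": 0},
  {"fingers": 1, "translation": [0.04, 0.055, 0], "spin": 0},
  {"fingers": 1, "translation": [0.048, 0.07, 0.01], "spin": 0},
  {"fingers": 1, "translation": [0.048, 0.07, 0.03], "spin": 0},
  {"fingers": 1, "translation": [0.048, 0.07, 0.05], "spin": 0},
  {"fingers": 1, "translation": [0.048, 0.07, 0.055], "spin": 0},
  {"fingers": 1, "translation": [0.048, 0.07, 0.055], "spin": 0},
])

```text
time_s: 7.5
position: [0.5113, -0.0465, 0.201]
tcp_rot: [-3.138, -0.129, 0.005]
force: [0.2, 0.7, -0.5]
gripper_width: -0.0002
grasp_force: 0.0
```

```bash
python3 - <<'E'
from go import *
def c(phi):
    f=np.radians(phi); return Lv(.085*np.cos(f)-.01*np.sin(f)-.0145,.13+.085*np.sin(f)+.01*np.cos(f)-.0075*(60-phi)/55)
show(Lv(-.0,.209),*[c(p) for p in (60,55,50,45,40,35,30,25,20,15,10,5)])
cv2.imwrite('pics/s5.png',manip.grab_frame('side')[120:400,150:450,::-1].repeat(2,0).repeat(2,1))
E
```

```text
t 7.5 pos [ 0.5113 -0.0465  0.201 ] f [ 0.2  0.7 -0.5] w -0.0002 yaw 4.7
[ 0.518 -0.062  0.209] -> [ 0.0053  0.0157 -0.0081]
[ 0.519 -0.081  0.209] -> [ 0.0052  0.035  -0.0077]
[ 0.52  -0.088  0.205] -> [ 0.0052  0.0418 -0.0038]
[ 0.521 -0.094  0.2  ] -> [0.0053 0.0482 0.0007]
[ 0.521 -0.1    0.195] -> [0.0053 0.0542 0.0058]
[ 0.521 -0.106  0.19 ] -> [0.0053 0.0599 0.0113]
[ 0.522 -0.111  0.184] -> [0.0053 0.0651 0.0174]
[ 0.522 -0.116  0.177] -> [0.0053 0.0698 0.0238]
[ 0.523 -0.12   0.17 ] -> [0.0053 0.074  0.0307]
[ 0.523 -0.123  0.163] -> [0.0053 0.0777 0.0379]
[ 0.523 -0.127  0.156] -> [0.0054 0.0807 0.0454]
[ 0.523 -0.129  0.148] -> [0.0054 0.0832 0.0531]
[ 0.524 -0.131  0.14 ] -> [0.0054 0.085  0.061 ]
```

View pics/s5.png

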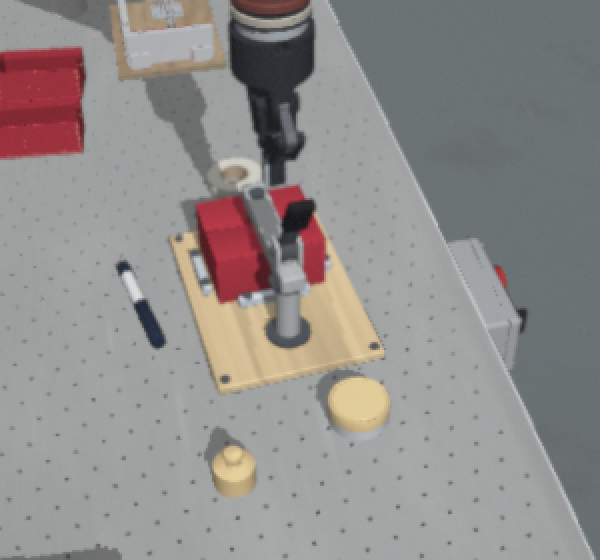

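The fingertips are at (278,180), behind the raised lever at (298,215), and not touching it. I'll check that against the projection.

```bash
python3 - <<'E'
from go import *
P_=[manip.sense()['position'],Lv(.034,.209),Lv(.055-.0,.225),Lv(.026,.175)]
print(((proj('side',P_)-[150,120])*2).round())
E
```

```text
[[274. 182.]
 [293. 207.]
 [300. 207.]
 [291. 230.]]
```

The projection agrees. I'll push the lever down along its arc.

Emit:
jog_arm([
  {"fingers": 1, "translation": [0.006, 0.01, -0.007], "spin": 0},
  {"fingers": 1, "translation": [0.006, 0.022, -0.007], "spin": 0},
  {"fingers": 1, "translation": [0.006, 0.034, -0.007], "spin": 0},
  {"fingers": 1, "translation": [0.006, 0.042, -0.004], "spin": 0},
  {"fingers": 1, "translation": [0.006, 0.048, 0.001], "spin": 0},
  {"fingers": 1, "translation": [0.006, 0.054, 0.006], "spin": 0},
  {"fingers": 1, "translation": [0.006, 0.06, 0.011], "spin": 0},
  {"fingers": 1, "translation": [0.006, 0.065, 0.017], "spin": 0},
])

```text
time_s: 8.35
position: [0.5239, -0.1114, 0.1851]
tcp_rot: [3.139, 0.129, 0.001]
force: [-0.6, 0.1, 3.4]
gripper_width: -0.0002
grasp_force: 1.2
```

```bash
python3 - <<'E'
from go import *
def c(phi):
    f=np.radians(phi); return Lv(.085*np.cos(f)-.01*np.sin(f)-.0145,.13+.085*np.sin(f)+.01*np.cos(f)-.0075*(60-phi)/55)
show(*[c(p) for p in (35,30,25,20,15,10,5)])
E
```

```text
t 8.35 pos [ 0.5239 -0.1114  0.1851] f [-0.6  0.1  3.4] w -0.0002 yaw 4.7
[ 0.522 -0.111  0.184] -> [-0.002  -0.0006  0.0015]
[ 0.522 -0.116  0.177] -> [-0.002   0.0041  0.008 ]
[ 0.523 -0.12   0.17 ] -> [-0.002   0.0083  0.0149]
[ 0.523 -0.123  0.163] -> [-0.002   0.0119  0.0221]
[ 0.523 -0.127  0.156] -> [-0.002   0.015   0.0295]
[ 0.523 -0.129  0.148] -> [-0.002   0.0175  0.0373]
[ 0.524 -0.131  0.14 ] -> [-0.002   0.0193  0.0452]
```

Emit:
jog_arm([
  {"fingers": 1, "translation": [-0.001, 0.004, 0.007], "spin": 0},
  {"fingers": 1, "translation": [-0.002, 0.008, 0.014], "spin": 0},
  {"fingers": 1, "translation": [-0.002, 0.012, 0.022], "spin": 0},
  {"fingers": 1, "translation": [-0.002, 0.015, 0.029], "spin": 0},
  {"fingers": 1, "translation": [-0.002, 0.017, 0.037], "spin": 0},
  {"fingers": 1, "translation": [-0.002, 0.019, 0.042], "spin": 0},
  {"fingers": 1, "translation": [-0.002, 0.019, 0.045], "spin": 0},
  {"fingers": 1, "translation": [-0.002, 0.019, 0.047], "spin": 0},
])

```text
time_s: 9.15
position: [0.5254, -0.1296, 0.1455]
tcp_rot: [3.138, 0.13, 0.01]
force: [-9.7, 3.4, 53.9]
gripper_width: 0.0004
grasp_force: 26.9
```

Emit:
jog_arm([
  {"fingers": 1, "translation": [0, 0, 0.001], "spin": 0},
  {"fingers": 1, "translation": [0, 0, 0.002], "spin": 0},
  {"fingers": 1, "translation": [0, 0, 0.003], "spin": 0},
  {"fingers": 1, "translation": [0, 0, 0.003], "spin": 0},
  {"fingers": 1, "translation": [0, 0, 0.003], "spin": 0},
  {"fingers": 1, "translation": [0, 0, 0.003], "spin": 0},
  {"fingers": 1, "translation": [0, 0, 0.003], "spin": 0},
  {"fingers": 1, "translation": [0, 0, 0.003], "spin": 0},
])

```text
time_s: 9.95
position: [0.5274, -0.1295, 0.1454]
tcp_rot: [3.137, 0.132, 0.019]
force: [-11.3, 4.2, 56.9]
gripper_width: -0.0002
grasp_force: 28.6
```

The lever has stalled hard at z = 0.1455, with no movement as the command went down further. That matches the 5° end position if the pivot itself does not sink. I'll back off and check.

Emit:
jog_arm([
  {"fingers": 1, "translation": [0, 0, -0.01], "spin": 0},
  {"fingers": 1, "translation": [0, 0, -0.03], "spin": 0},
  {"fingers": 1, "translation": [0, 0, -0.06], "spin": 0},
  {"fingers": 1, "translation": [0, 0, -0.1], "spin": 0},
  {"fingers": 1, "translation": [-0.03, 0.03, -0.12], "spin": 0},
  {"fingers": 1, "translation": [-0.06, 0.06, -0.13], "spin": 0},
  {"fingers": 1, "translation": [-0.09, 0.1, -0.13], "spin": 0},
  {"fingers": 1, "translation": [-0.1, 0.13, -0.13], "spin": 0},
])

```text
time_s: 10.75
position: [0.4297, -0.27, 0.2646]
tcp_rot: [-3.139, -0.123, 0.007]
force: [0.5, -1.2, -0.0]
gripper_width: -0.0
grasp_force: 0.0
```

```bash
python3 - <<'E'
from go import *
show()
a=manip.grab_frame('side')[160:370,200:400,::-1];b=manip.grab_frame('top')[160:300,190:390,::-1]
a=cv2.resize(a,(400,420),interpolation=2);b=cv2.resize(b,(400,280),interpolation=2)
cv2.imwrite('pics/s6.png',np.hstack([a,np.vstack([b,np.zeros((140,400,3),np.uint8)])]))
for f,d in((5.6,0),(5.6,.0075),(15,0)):
    f=np.radians(f);T=Lv(.11*np.cos(f),.13-d+.11*np.sin(f)+.004)
    print(((proj('side',[T])-[200,160])*2).round(),((proj('top',[T])-[190,160])*2+[400,0]).round())
E
```

```text
t 10.75 pos [ 0.4297 -0.27    0.2646] f [ 0.5 -1.2 -0. ] w -0.0 yaw 4.5
[[217. 233.]] [[749.  91.]]
[[217. 238.]] [[748.  92.]]
[[216. 216.]] [[749.  88.]]
```

View pics/s6.png

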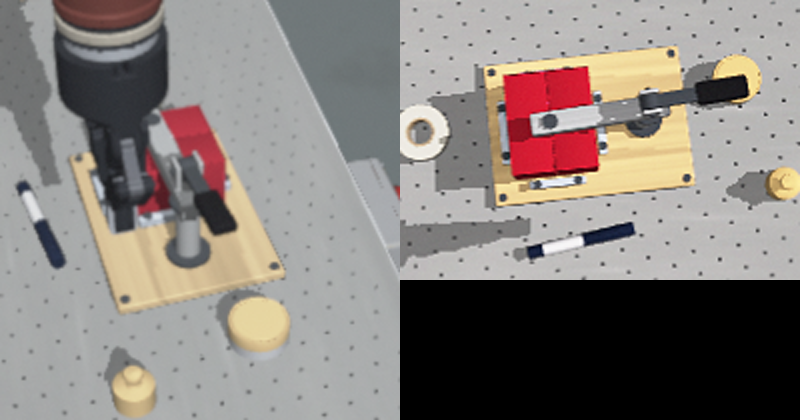

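The lever is down and level, its end at (223,229) against a predicted (217,233). The strap lies over the box, the surroundings are unmoved and the hand is clear. One last check is the strap's angle in the top view: foot bolt at about (550,121), strap-end middle at about (532,125).

```bash
python3 - <<'E'
from go import *
for s in (0,.03,.06,-.03):
    print(s,((proj('top',[P(s,.115,0,.107),P(s,.138,0,.105)])-[190,160])*2+[400,0]).round(1).tolist())
E
```

```text
0 [[549.2, 116.3], [529.4, 118.6]]
0.03 [[549.5, 119.2], [529.7, 122.1]]
0.06 [[549.9, 122.2], [530.2, 125.6]]
-0.03 [[548.9, 113.3], [529.1, 115.0]]
```

The strap looks about 0.04 rad open. The sideways force while pressing the lever could have turned it. I'll measure its edge numerically.

```bash
cat > ang.py <<'E'
from go import *
im=manip.grab_frame('top').astype(int)
red=(im[:,:,0]>90)&(im[:,:,1]<90)
up=[];lo=[]
for c_ in range(259,289):
    col=red[185:250,c_]; g=im[185:250,c_]
    # subpixel edges by redness profile
    p=(g[:,0]-g[:,1])/np.maximum(g[:,0],1)
    k=np.where(p<.45)[0]; k=k[(k>15)&(k<50)]
    if len(k)<6: continue
    a,b=k[0],k[-1]
    up.append((c_,185+a-(.45-p[a])/(p[a-1]-p[a]+1e-9))); lo.append((c_,185+b+(.45-p[b])/(p[b+1]-p[b]+1e-9)))
for n,e,z in(('up',up,.108),('lo',lo,.09)):
    W=at('top',e,z)[:,:2]
    vx,vy,x0,y0=cv2.fitLine(W.astype(np.float32),cv2.DIST_HUBER,0,.001,.001).ravel()
    if vy<0: vx,vy=-vx,-vy
    F=(W-o)@Rz
    print(n,len(e),'strap angle',np.arctan2(vy,vx)-yaw-np.pi/2,'fixture pts',F[[0,len(F)//2,-1]].round(4).tolist())
# board edge direction checks
for n,i,j in(('near',2,3),('far',1,0)):
    e=B[j]-B[i];print(n,np.arctan2(e[1],e[0])-np.pi/2-yaw)
E
python3 ang.py
```

```text
up 30 strap angle 1.3228134185185754 fixture pts [[0.0066, 0.1272], [0.0084, 0.0923], [0.2185, 0.0377]]
lo 30 strap angle 0.0530127555241906 fixture pts [[-0.0183, 0.1305], [-0.0171, 0.0952], [-0.0348, 0.0643]]
near 0.003901377852681437
far -0.000701451928341118
```

The strap is about 0.05 rad open: pressing the lever pushed it sideways. I'll push the strap back against its stop from its trailing side.

```bash
python3 - <<'E'
from go import *
show(P(0,.085,.06,.25),P(0,.085,.06,.091))
E
```

```text
t 10.9 pos [ 0.4319 -0.2695  0.264 ] f [0.1 0.7 0.3] w 0.0002 yaw 4.4
[0.451 0.018 0.25 ] -> [ 0.0414 -0.2853  0.0143]
[0.451 0.018 0.091] -> [ 0.0419 -0.285   0.1733]
```

Emit:
jog_arm([
  {"fingers": 1, "translation": [0.01, -0.025, 0], "spin": 0},
  {"fingers": 1, "translation": [0.015, -0.065, 0], "spin": 0},
  {"fingers": 1, "translation": [0.02, -0.105, 0], "spin": 0},
  {"fingers": 1, "translation": [0.03, -0.15, 0], "spin": 0},
  {"fingers": 1, "translation": [0.035, -0.195, 0], "spin": 0},
  {"fingers": 1, "translation": [0.04, -0.24, 0], "spin": 0},
  {"fingers": 1, "translation": [0.042, -0.275, 0.005], "spin": 0},
  {"fingers": 1, "translation": [0.042, -0.285, 0.01], "spin": 0},
])

```text
time_s: 11.7
position: [0.4512, 0.0266, 0.2545]
tcp_rot: [-3.135, -0.147, 0.004]
force: [-0.1, 0.5, -0.9]
gripper_width: -0.0004
grasp_force: 0.0
```

Emit:
jog_arm([
  {"fingers": 1, "translation": [0, 0, 0.02], "spin": 0},
  {"fingers": 1, "translation": [0, 0, 0.05], "spin": 0},
  {"fingers": 1, "translation": [0, 0, 0.085], "spin": 0},
  {"fingers": 1, "translation": [0, 0, 0.12], "spin": 0},
  {"fingers": 1, "translation": [0, 0, 0.145], "spin": 0},
  {"fingers": 1, "translation": [0, 0, 0.158], "spin": 0},
  {"fingers": 1, "translation": [0, 0, 0.162], "spin": 0},
  {"fingers": 1, "translation": [0, 0, 0.162], "spin": 0},
])

```text
time_s: 12.5
position: [0.4519, 0.02, 0.0927]
tcp_rot: [-3.139, -0.13, 0.004]
force: [-0.8, -0.5, -0.8]
gripper_width: 0.0
grasp_force: 0.0
```

```bash
python3 - <<'E'
from go import *
show(P(0.05,.085,.024,.091),P(0,.085,.024,.091),[.488,.0227,.0915])
E
```

```text
t 12.5 pos [0.4519 0.02   0.0927] f [-0.8 -0.5 -0.8] w 0.0 yaw 4.7
[0.483 0.019 0.091] -> [0.031  0.0032 0.0016]
[0.487 0.021 0.091] -> [0.0352 0.0019 0.0016]
[0.488 0.023 0.092] -> [0.0362 0.0003 0.0011]
```

Emit:
jog_arm([
  {"fingers": 1, "translation": [0.01, 0, 0.001], "spin": 0},
  {"fingers": 1, "translation": [0.02, 0, 0.001], "spin": 0},
  {"fingers": 1, "translation": [0.027, 0, 0.001], "spin": 0},
  {"fingers": 1, "translation": [0.031, 0, 0.001], "spin": 0},
  {"fingers": 1, "translation": [0.034, 0, 0.001], "spin": 0},
  {"fingers": 1, "translation": [0.037, 0, 0.001], "spin": 0},
  {"fingers": 1, "translation": [0.039, 0, 0.001], "spin": 0},
  {"fingers": 1, "translation": [0.04, 0, 0.001], "spin": 0},
])

```text
time_s: 13.3
position: [0.4872, 0.0232, 0.0918]
tcp_rot: [3.139, 0.13, -0.018]
force: [-8.9, 0.4, 7.7]
gripper_width: -0.0002
grasp_force: 4.2
```

Emit:
jog_arm([
  {"fingers": 1, "translation": [0.001, 0, 0], "spin": 0},
  {"fingers": 1, "translation": [0.002, 0, 0], "spin": 0},
  {"fingers": 1, "translation": [0.003, 0, 0], "spin": 0},
  {"fingers": 1, "translation": [0.004, 0, 0], "spin": 0},
  {"fingers": 1, "translation": [0.005, 0, 0], "spin": 0},
  {"fingers": 1, "translation": [0.006, 0, 0], "spin": 0},
  {"fingers": 1, "translation": [0.006, 0, 0], "spin": 0},
  {"fingers": 1, "translation": [0.006, 0, 0], "spin": 0},
])

```text
time_s: 14.1
position: [0.488, 0.0232, 0.0912]
tcp_rot: [3.137, 0.13, -0.035]
force: [-14.9, 0.8, 9.6]
gripper_width: 0.0001
grasp_force: 7.6
```

Emit:
jog_arm([
  {"fingers": 1, "translation": [0.001, 0, 0], "spin": 0},
  {"fingers": 1, "translation": [0.002, 0, 0], "spin": 0},
  {"fingers": 1, "translation": [0.003, 0, 0], "spin": 0},
  {"fingers": 1, "translation": [0.004, 0, 0], "spin": 0},
  {"fingers": 1, "translation": [0.005, 0, 0], "spin": 0},
  {"fingers": 1, "translation": [0.005, 0, 0], "spin": 0},
  {"fingers": 1, "translation": [0.005, 0, 0], "spin": 0},
  {"fingers": 1, "translation": [0.005, 0, 0], "spin": 0},
])

```text
time_s: 14.9
position: [0.4881, 0.0231, 0.0909]
tcp_rot: [3.136, 0.13, -0.052]
force: [-21.3, 0.7, 17.1]
gripper_width: -0.0001
grasp_force: 11.2
```

Emit:
jog_arm([
  {"fingers": 1, "translation": [-0.015, 0, 0], "spin": 0},
  {"fingers": 1, "translation": [-0.03, 0, 0], "spin": 0},
  {"fingers": 1, "translation": [-0.04, 0, -0.01], "spin": 0},
  {"fingers": 1, "translation": [-0.04, 0, -0.045], "spin": 0},
  {"fingers": 1, "translation": [-0.04, 0, -0.085], "spin": 0},
  {"fingers": 1, "translation": [-0.04, 0, -0.125], "spin": 0},
  {"fingers": 1, "translation": [-0.04, 0, -0.16], "spin": 0},
  {"fingers": 1, "translation": [-0.04, 0, -0.165], "spin": 0},
])

```text
time_s: 15.7
position: [0.4667, 0.021, 0.2627]
tcp_rot: [-3.138, -0.129, -0.019]
force: [0.7, 0.9, 0.2]
gripper_width: 0.0003
grasp_force: 0.0
```

Emit:
jog_arm([
  {"fingers": 1, "translation": [0, 0.025, 0], "spin": 0},
  {"fingers": 1, "translation": [0, 0.065, 0], "spin": 0},
  {"fingers": 1, "translation": [-0.005, 0.105, 0], "spin": 0},
  {"fingers": 1, "translation": [-0.01, 0.15, 0], "spin": 0},
  {"fingers": 1, "translation": [-0.015, 0.195, 0], "spin": 0},
  {"fingers": 1, "translation": [-0.02, 0.24, 0], "spin": 0},
  {"fingers": 1, "translation": [-0.025, 0.275, 0], "spin": 0},
  {"fingers": 1, "translation": [-0.025, 0.285, 0], "spin": 0},
])

```text
time_s: 16.5
position: [0.4602, -0.271, 0.257]
tcp_rot: [3.137, 0.116, -0.002]
force: [0.4, 0.0, -0.2]
gripper_width: 0.0001
grasp_force: 0.0
```

```bash
python3 ang.py; python3 - <<'E'
from go import *
show()
a=manip.grab_frame('side')[160:370,200:400,::-1];b=manip.grab_frame('top')[160:300,190:390,::-1]
a=cv2.resize(a,(400,420),interpolation=2);b=cv2.resize(b,(400,280),interpolation=2)
cv2.imwrite('pics/s7.png',np.hstack([a,np.vstack([b,np.zeros((140,400,3),np.uint8)])]))
E
```

```text
up 30 strap angle 0.009143140923055348 fixture pts [[0.012, 0.1267], [0.013, 0.0919], [-0.1575, 0.0774]]
lo 30 strap angle 0.0028745204320275164 fixture pts [[-0.0126, 0.13], [-0.0125, 0.0948], [-0.0349, 0.0643]]
near 0.003901377852681437
far -0.000701451928341118
t 16.55 pos [ 0.4609 -0.2702  0.2569] f [ 0.5 -2.  -0.6] w 0.0 yaw 4.3
```

View pics/s7.png

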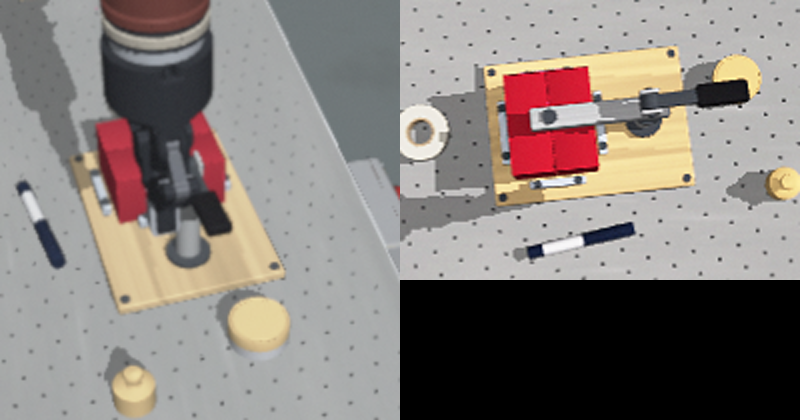

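The strap now measures about 0 rad. In the side view the lever is still down, its end at (218,230). The box is in its nest, the other things are where they were, and the hand is clear. I'll hand the job in.

```bash
python3 -c "
from cell import manip
print(manip.sign_off())"
```

```text
the job is handed in; nothing more can be done
None
```

The job is handed in: the strap is at its end stop over the box, the lever is fully down and the hand is clear; pressing the lever turned the strap open about 0.05 rad, so I pushed it back to its stop with the lever already down.

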